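Put the finishing kit away in its fitted holders

TASK

Put the four things of the wood-finishing kit, which stand along the front edge of the bench, away, each standing or lying flat on the floor of its own holder: the oil jar upright in the big round holder, the little turned cup upright in the small round holder, the cork sanding block in the long tray and the blue wax tin in the short tray. Leave the whetstone and the tape measure where they are.

Things in the scene. Friction and masses are not known exactly. Their poses are not given: they have to be found in the camera images.
- jar: Oil jar: round glass jar with a dark cap and a tan body, 60 mm diameter, 88 mm tall, standing upright. Origin at the centre of its underside, z up its axis.
- cup: Small turned egg cup of red-brown wood, 57 mm tall, 48 mm across the rim, with a narrow waist and a round foot, standing upright with its mouth up. Origin at the centre of its underside, z up its axis.
- block: Cork sanding block, light brown with a dark underside, 56 mm (its x) by 100 mm (its y), 28 mm high. Origin at the centre of its underside.
- tin: Blue oval wax tin, shut, near the front edge of the bench (not the similar one far back, which is out of reach), 54 mm (its x) by 74 mm (its y), 27 mm high. Origin at the centre of its underside.
- big_round_holder: Fixed round light-wood holder with grey lining for the oil jar: 78 mm inside and 90 mm outside diameter, floor 6 mm above the bench, rim 14 mm above its underside, which is at bench height. Origin at the centre of its underside.
- small_round_holder: Fixed round light-wood holder with grey lining for the cup: 58 mm inside and 70 mm outside diameter, floor 6 mm above the bench, rim 14 mm above its underside, which is at bench height. Origin at the centre of its underside.
- long_tray: Fixed light-wood tray with brown cork lining for the sanding block: 118 mm (its x) by 74 mm (its y) inside, walls 6 mm thick, floor 6 mm and rim 14 mm above the bench. So the block's y must lie along the tray's x, either way round. Origin at the centre of its underside.
- short_tray: Fixed light-wood tray with blue lining for the tin: 94 mm (its x) by 74 mm (its y) inside, walls 6 mm thick, floor 6 mm and rim 14 mm above the bench. So the tin's y must lie along the tray's x, either way round. Origin at the centre of its underside.
- stone: Whetstone on its wooden base, 60 by 150 mm (its y), 30 mm high, loose; to be left alone. Origin at the centre of its underside.
- tape: Black pocket tape measure lying on its side just behind the holders, 48 by 85 mm (its y), 40 mm high, loose; to be left alone. Origin at the centre of its underside.

How it is judged:
By the outcome, as a careful person would: the job done as asked, in the order asked, and still so for the second after the job is handed in, with the robot touching nothing.
It also fails if it takes over 99 s, if anything falls off the work surface, if the arm or the gripper's body presses on something with over 40 N, if the wrist force passes 120 N, or if a joint passes its speed limit or range.

ROBOT

A 6-joint arm with a two-finger parallel gripper is mounted at the origin on a cart in front of the work surface, level with it; the furniture and walls round the work are solid. World frame = base frame: x ahead of the robot, y to its left, z up, the work surface at z = 0. Lengths are in m, angles in rad, forces in N, time in s.
With the tool pointing down it reaches from about 0.425 to 0.95 m from the base axis. Payload 3.5 kg.
Tool frame: the origin (TCP) lies at the very end of the fingers, on their centre line; the grasp point (between the pads) lies ctrl.grip_point_offset behind it (ctrl.grip_point_offset is the distance from the TCP to the grasp point, in m); z points along the fingers, y is the direction in which the jaws open and shut (so a half turn about z gives the same grasp; the last joint's range is limited). The gripper opens to 85 mm and grips with 20 to 120 N. Pads are 22 mm wide; open, the fingers measure 114 mm over their backs; the gripper's body (76 mm by 85 mm) begins 54 mm behind the grasp point. The pads swing forward as they close: fully open they stand 13 mm farther back than shut.
Start: joints at [-1.446, 0.286, 1.577, -0, 1.279, -0.15], TCP at [0.183, -0.65, 0.231] pointing down, gripper open.
Joint ranges: [-2.77, 2.77], [-0.9, 2.22], [0.21, 2.48], [-1.53, 4.67], [0.24, 2.81], [-2.84, 2.84]. Speed limits (rad/s): [2.79, 2.79, 3.14, 3.14, 3.14, 3.14].

INTERFACE

Orientations are given as a unit quaternion [x, y, z, w].
In Python, from plant import telemetry, imaging, ticket, finder, ctrl gives the robot as it stands. The module is installed in compiled form; this text tells all that it offers.
- The arm moves only by the shell command python3 -m crank 'ROWS' [FORCE]. ROWS is JSON, a list of rows, each a list of 7 numbers: the shift along the tool's x, y, z scaled (see below), then the turn, a rotation vector about the tool's x, y, z scaled (see below), then the opening, from 0 (shut) to 1 (fully open). A call has 1 to 12 rows; each row is the pose to reach, as a shift and turn from the pose commanded when the call began, along the tool's axes at that moment; what a row does not reach only later rows make up. The controller multiplies each number of a shift by 0.15 m and each number of a turn by 90 degrees. A row lasts 1/10 s, in which the tool goes at most 50 mm and 8.59 degrees, less where a joint would pass 70% of its speed; a pose out of reach is approached as far as the arm can. A call with a number of a shift or a turn outside -1 to 1 is refused whole. A call with a gripper value outside its range is refused whole. The fingers move at their own pace and stop on an object; FORCE is the grip in N (left out, the last holds). Time passes only in rows, so rows that repeat a pose let the fingers close. It gives the time, the measured TCP pose, the force and the opening at its end, in the units of the state.
- telemetry.get_state(): the state, without advancing time (a new reading comes with each control period).
- imaging.read_camera(name): name is "side" or "top" or "wrist"; returns a dict with "pixels" (420x560x3 uint8, red, green, blue), "vfov" (degrees; the focal length in pixels is half the picture's height over the tangent of half this angle, whatever the lens; pixels are square), "cx", "cy" (the principal point, pixels), "distortion" ([k1, k2, p1, p2, k3] as OpenCV has them; the pictures are not rectified), "rvec" (rotation vector, rad) and "tvec" (3), from world to camera coordinates, as OpenCV has them. Camera axes: x right, y down, z forward; pixel columns grow to the right and rows downward; lengths in m; the calibration is good to about 2 mm. A picture is of the moment at which its call begins. There is no depth.
- ticket.sign_off(): hands the job in, once; it reports no verdict.
Trained networks look in a picture, given as the dict that the camera call returned (one of the last four; its "shot" number tells which), for a name from the list of things; names that differ only in an ending like _2 or _b are one class to them, and where a whole thing is asked for, a point or a joint stands for the part that bears it (a point fixed in the world has none). Each returns a list of dicts, best first, with "confidence" (0 to 1); they miss things now and then, are a little off and sometimes report something else, mostly with a low value. They report only what shows in the picture. A call takes as long as a camera call.
- finder.masks_of(label, picture): "pixels" (420x560 bool, what is visible of it) and "extent" ([left, top, right, bottom] in pixels, round what is visible of it).
- finder.pinpoint(label, picture): "location" ([row, column] in pixels: a listed point, or the origin of a listed thing).
The state is a dict: "time": time; "qpos": joint angles; "dq": joint speeds; "joint_efforts": joint torques, N m; "eef_pos": TCP position; "tcp_rot": TCP orientation; "contact_force": force on the tool from outside, world axes, zero at the start; "wrist_torque": the same for the moment, N m; "opening": opening from 0.0 (shut) to 1.0 (fully open).
Only numpy, scipy, OpenCV 4.12 (cv2) and the standard library are available. Lean on these libraries where they do the work, as an engineer would, in place of code of your own. Each camera call takes 0.05 s, during which the arm holds its last target.

## Working session

There is one attempt and no reset: what is moved stays moved. The work goes in short steps, Python scripts to look and compute and a shell command to move; the robot and the scene stay as the last step left them, time stands still between calls to the robot, and variables do not carry over. Pictures are saved under pics/ and viewed, and the job is handed in when it is done.

```bash
mkdir -p pics; ls; python3 - <<'E'
from plant import telemetry, imaging, ticket, finder, ctrl
import cv2
print(ctrl.grip_point_offset); s=telemetry.get_state()
print({k:s[k] for k in s})
for n in ["side","top","wrist"]:
    p=imaging.read_camera(n); cv2.imwrite(f"pics/{n}0.png",p["pixels"][:,:,::-1])
    print(n,p["vfov"],p["cx"],p["cy"],p["distortion"],p["rvec"],p["tvec"],p["shot"])
E
```

```text
pics
0.0187
{'time': 0.0, 'qpos': array([-1.44597860e+00,  2.87161054e-01,  1.57820527e+00, -2.25712577e-05,
        1.27860059e+00, -1.50011224e-01]), 'dq': array([ 8.34694360e-06,  1.14453634e-03, -1.37362083e-04,  2.19585357e-03,
       -9.66424065e-04, -5.73364836e-04]), 'joint_efforts': array([-7.65393543e-04, -4.05983949e+01, -2.92627251e+01, -1.25130205e-04,
        5.83653353e-03,  9.39629132e-06]), 'eef_pos': array([ 0.18311465, -0.64899153,  0.22993495]), 'tcp_rot': array([ 9.90572333e-01,  1.36985560e-01,  4.15100326e-06, -1.18716951e-03]), 'contact_force': array([ 0.26096615, -0.11691757, -1.17234467]), 'wrist_torque': array([-0.01086267, -0.03180539,  0.01859857]), 'opening': 0.9955755007732894}
side 57.19198822819799 276.2416195544619 211.10489812743623 [-0.08878632  0.          0.          0.          0.        ] [ 0.38050043 -2.73160844  1.28839659] [0.52930746 0.21295492 0.71747085] 1
top 48.768607450346146 281.8869421239321 222.71111340118148 [-0.04473445  0.          0.          0.          0.        ] [ 2.15178247 -2.21203894  0.05817936] [-0.12968202  0.60622505  0.89459156] 2
wrist 59.338469995129344 279.2710302551739 212.55387044444984 [0.03099675 0.         0.         0.         0.        ] [-2.31820662  1.75362869  0.25264652] [-0.67456164 -0.03742848  0.3796633 ] 3
```

View pics/side0.png

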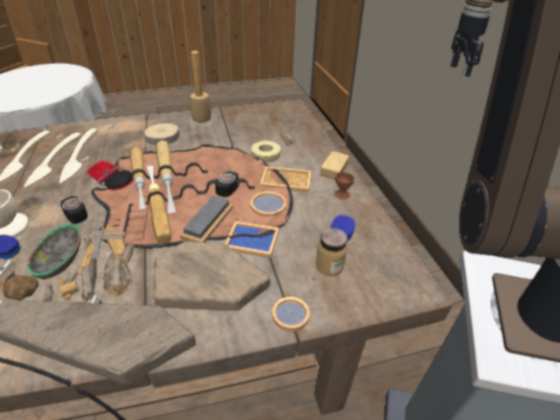

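View pics/top0.png

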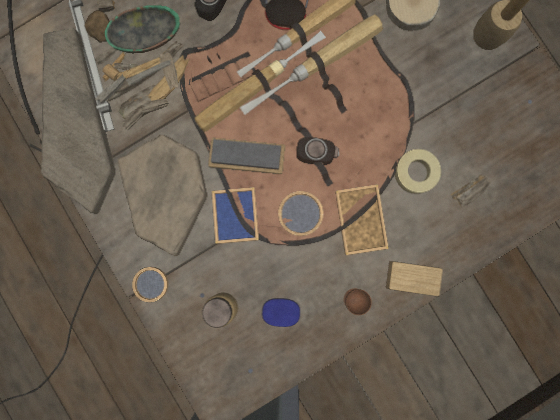

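View pics/wrist0.png

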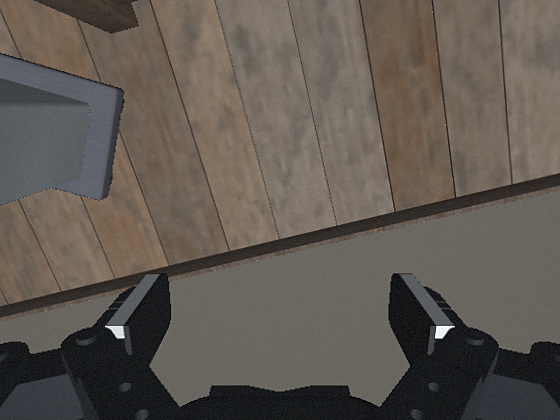

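The top view shows the jar at (218,311), tin (281,312), cup (357,301) and block (415,279). The holders are the small round one at (150,284), short tray (235,215), big round (300,213) and long tray (362,220). The whetstone is at (246,155) and the tape at (316,150).

```bash
cat > h.py <<'E'
import numpy as np, cv2
from plant import telemetry, imaging, ticket, finder, ctrl
from scipy.spatial.transform import Rotation as R
def K(p):
    f=p["pixels"].shape[0]/2/np.tan(np.radians(p["vfov"])/2)
    return np.array([[f,0,p["cx"]],[0,f,p["cy"]],[0,0,1.]])
def toz(p,uv,z):
    uv=np.asarray(uv,float).reshape(-1,1,2)
    d=cv2.undistortPoints(uv,K(p),np.array(p["distortion"]))[:,0]
    d=np.c_[d,np.ones(len(d))]
    M=cv2.Rodrigues(np.array(p["rvec"],float))[0]
    c=-M.T@np.array(p["tvec"]); d=d@M
    t=(z-c[2])/d[:,2]
    return (c+d*t[:,None])
def proj(p,X):
    return cv2.projectPoints(np.asarray(X,float).reshape(-1,3),np.array(p["rvec"],float),np.array(p["tvec"],float),K(p),np.array(p["distortion"]))[0][:,0]
def tri(ps,uvs):
    A=np.zeros((3,3));b=np.zeros(3)
    for p,uv in zip(ps,uvs):
        a=toz(p,[uv],0)[0];c=toz(p,[uv],.3)[0];d=(c-a)/np.linalg.norm(c-a)
        P=np.eye(3)-np.outer(d,d);A+=P;b+=P@a
    return np.linalg.solve(A,b)
def rect(p,m,z):
    c=max(cv2.findContours(m.astype(np.uint8),cv2.RETR_EXTERNAL,cv2.CHAIN_APPROX_NONE)[0],key=cv2.contourArea)
    w=toz(p,c[:,0],z)[:,:2].astype(np.float32)
    return cv2.minAreaRect(w*1000), w
E
python3 - <<'E'
from h import *
np.set_printoptions(precision=4,suppress=True)
P={n:imaging.read_camera(n) for n in ["top","side"]}
H=dict(jar=.088,cup=.057,block=.028,tin=.027,big_round_holder=.014,small_round_holder=.014,long_tray=.014,short_tray=.014,stone=.03,tape=.04)
for n in H:
    uv={}
    for c in P:
        r=finder.pinpoint(n,P[c]); print(n,c,[(np.round(q["location"],1).tolist(),round(q["confidence"],2)) for q in r[:3]], end=' ')
        if r: uv[c]=r[0]["location"][::-1]
    print()
    if len(uv)==2: print('   tri',tri([P[c] for c in uv],list(uv.values())))
    for c in uv: print('   z0',c,toz(P[c],[uv[c]],.0)[0])
    m=finder.masks_of(n,P["top"])
    if m: print('   rect',round(m[0]["confidence"],2),m[0]["extent"],rect(P["top"],m[0]["pixels"],H[n])[0])
E
```

```text
jar top [([307.1, 221.5], 0.66), ([307.4, 281.6], 0.6)] jar side [([263.0, 330.9], 0.62)] 
   tri [ 0.4377 -0.023   0.0122]
   z0 top [ 0.4382 -0.021   0.    ]
   z0 side [ 0.4364 -0.035   0.    ]
   rect 0.95 [203.8, 294.3, 236.6, 327.2] ((442.52215576171875, -30.533241271972656), (53.675193786621094, 65.0829086303711), 43.470523834228516)
cup top [([299.3, 356.2], 0.85)] cup side [([194.2, 343.8], 0.6)] 
   tri [ 0.4447 -0.2904 -0.0011]
   z0 top [ 0.4467 -0.29    0.    ]
   z0 side [ 0.4427 -0.2894  0.    ]
   rect 0.6 [345.5, 289.0, 373.1, 316.3] ((449.31036376953125, -284.1593017578125), (50.51972961425781, 48.318519592285156), 88.05351257324219)
block top [([278.9, 410.3], 0.7)] block side [([168.1, 331.1], 0.62)] 
   tri [ 0.4894 -0.3972  0.0058]
   z0 top [ 0.484  -0.3996  0.    ]
   z0 side [ 0.4951 -0.4046  0.    ]
   rect 0.58 [385.4, 261.6, 440.4, 296.3] ((487.0438537597656, -398.72833251953125), (104.40010833740234, 55.24321365356445), 80.42069244384766)
tin top [([308.0, 280.9], 0.77)] tin side [([231.3, 341.6], 0.77)] 
   tri [ 0.4309 -0.1399  0.0016]
   z0 top [ 0.433
[... 1618 characters left out ...]
one side [([222.8, 207.6], 0.57)] 
   tri [ 0.738  -0.0758  0.005 ]
   z0 top [ 0.7379 -0.0757  0.    ]
   z0 side [ 0.742  -0.0809  0.    ]
   rect 0.93 [209.0, 140.4, 284.1, 174.0] ((736.8272094726562, -80.68657684326172), (147.95037841796875, 61.13942337036133), 83.19954681396484)
tape top [([309.2, 284.3], 0.71), ([153.6, 317.0], 0.66), ([306.7, 223.7], 0.22)] tape side [([189.1, 229.1], 0.88), ([195.6, 343.7], 0.72), ([201.2, 269.1], 0.36)] 
   tri [ 0.5565 -0.0935  0.1588]
   z0 top [ 0.431  -0.1463  0.    ]
   z0 side [ 0.7409 -0.2231  0.    ]
   rect 0.67 [296.9, 141.1, 337.1, 162.2] ((741.0030517578125, -218.82205200195312), (81.77227020263672, 51.38975524902344), 88.30551147460938)
```

```bash
cat > ov.py <<'E'
from h import *
def circ(x,y,z,r):
    t=np.linspace(0,2*np.pi,60); return np.c_[x+r*np.cos(t),y+r*np.sin(t),z+0*t]
def box(x,y,z,a,b,deg):
    c,s=np.cos(np.radians(deg)),np.sin(np.radians(deg))
    q=np.array([[1,1],[-1,1],[-1,-1],[1,-1],[1,1]])*[a/2,b/2]
    # dense
    q=np.concatenate([np.linspace(q[i],q[i+1],15) for i in range(4)])
    return np.c_[x+q[:,0]*c-q[:,1]*s,y+q[:,0]*s+q[:,1]*c,z+0*q[:,0]]
def draw(p,curves,win,scale,fn):
    im=p["pixels"][:,:,::-1]; l,t,r,b=win
    im=cv2.resize(im[t:b,l:r],None,fx=scale,fy=scale,interpolation=cv2.INTER_CUBIC)
    for X,col in curves:
        uv=(proj(p,X)-[l,t]+.5)*scale
        cv2.polylines(im,[np.round(uv).astype(np.int32)],False,col,1)
    cv2.imwrite(fn,im)
def models(E):
    y,g=(0,255,255),(0,255,0); L=[]
    for n,(x,yy,a) in E.items():
        if n=="jar": L+=[(circ(x,yy,0,.03),g),(circ(x,yy,.088,.03),y)]
        if n=="cup": L+=[(circ(x,yy,.057,.024),y)]
        if n=="block": L+=[(box(x,yy,0,.1,.056,a),g),(box(x,yy,.028,.1,.056,a),y)]
        if n=="tin": L+=[(box(x,yy,0,.074,.054,a),g),(box(x,yy,.027,.074,.054,a),y)]
        if n=="big": L+=[(circ(x,yy,.0,.045),g),(circ(x,yy,.014,.039),y),(circ(x,yy,.014,.045),y)]
        if n=="small": L+=[(circ(x,yy,.0,.035),g),(circ(x,yy,.014,.029),y),(circ(x,yy,.014,.035),y)]
        if n=="long": L+=[(box(x,yy,0,.13,.086,a),g),(box(x,yy,.014,.13,.086,a),y)]
        if n=="short": L+=[(box(x,yy,0,.106,.086,a),g),(box(x,yy,.014,.106,.086,a),y)]
    return L
E
cat > e.py <<'E'
E=dict(jar=(.439,-.023,0),cup=(.447,-.287,0),block=(.487,-.399,80.4),tin=(.430,-.139,88.6),
 big=(.620,-.185,0),small=(.490,.121,0),long=(.606,-.304,6.8),short=(.623,-.052,2.9))
E
python3 - <<'E'
from ov import *; from e import E
L=models(E)
p=imaging.read_camera("top"); draw(p,L,(120,170,450,340),2.4,"pics/ot1.png")
p=imaging.read_camera("side"); draw(p,L,(210,140,400,340),3.,"pics/os1.png")
E
```

```text
(no output)
```

View pics/ot1.png

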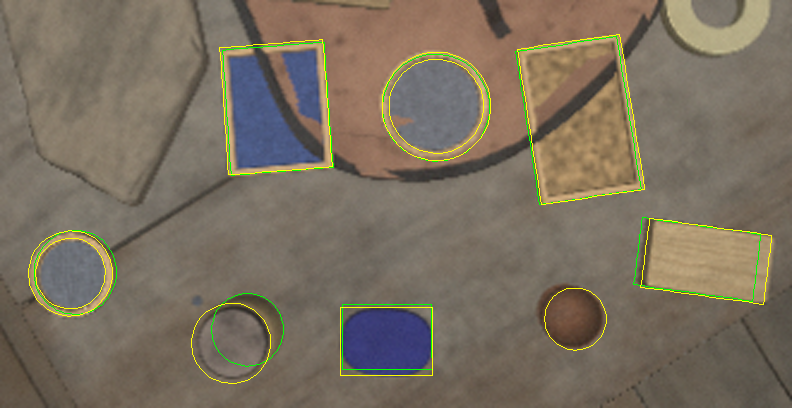

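View pics/os1.png

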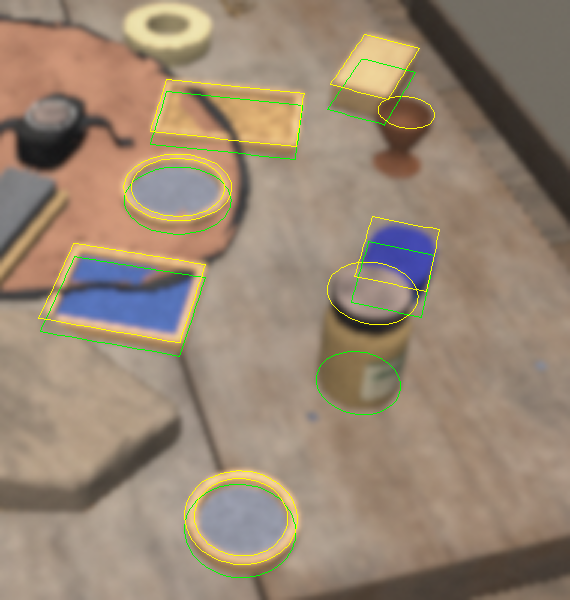

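```bash
cat > to.py <<'E'
from h import *
import sys
# to.py x y z yaw : tool-frame shift in units from the current state
def go(x,y,z,yaw=None):
    s=telemetry.get_state(); Rm=R.from_quat(s["tcp_rot"]); M=Rm.as_matrix()
    ps=np.degrees(np.arctan2(M[1,0],M[0,0])); d=M.T@(np.array([x,y,z])-s["eef_pos"])
    if yaw is None: yaw=ps
    c,si=np.cos(np.radians(yaw)),np.sin(np.radians(yaw))
    T=np.array([[c,si,0],[si,-c,0],[0,0,-1.]])
    rv=R.from_matrix(M.T@T).as_rotvec()
    print("t %.1f pos %s yaw %.1f F %s op %.3f"%(s["time"],np.round(s["eef_pos"],4),ps,np.round(s["contact_force"],1),s["opening"]))
    print("dist mm %.0f shift units %s turn units %s"%(1e3*np.linalg.norm(d),np.round(d/.15,3),np.round(np.degrees(rv)/90,3)))
a=[float(v) for v in sys.argv[1:]]
go(*a)
E
python3 to.py .45 -.4 .20; python3 to.py .438 -.026 .16
```

```text
t 1.9 pos [ 0.1832 -0.6497  0.2313] yaw 15.7 F [-0.6 -0.5  0.2] op 1.000
dist mm 367 shift units [ 2.164 -1.119  0.209] turn units [-0.  0. -0.]
t 1.9 pos [ 0.1832 -0.6497  0.2313] yaw 15.7 F [-0.6 -0.5  0.2] op 1.000
dist mm 677 shift units [ 2.763 -3.541  0.475] turn units [-0.  0. -0.]
```

```bash
python3 -m crank '[[0.25,-0.13,0,0,0,0,1],[0.5,-0.27,0,0,0,0,1],[0.75,-0.4,0,0,0,0,1],[1,-0.55,0,0,0,0,1]]' 40
python3 -m crank '[[0.25,-0.13,0,0,0,0,1],[0.5,-0.27,0.05,0,0,0,1],[0.75,-0.4,0.1,0,0,0,1],[1,-0.55,0.1,0,0,0,1]]'
python3 -m crank '[[0.2,-0.25,0.05,0,0,0,1],[0.4,-0.5,0.1,0,0,0,1],[0.6,-0.75,0.1,0,0,0,1],[0.7,-1,0.1,0,0,0,1]]'
python3 to.py .439 -.026 .15
```

```text
time: 2.25
eef_pos: [0.3061, -0.5286, 0.2314]
tcp_rot: [0.991, 0.137, 0.0, 0.0]
contact_force: [0.4, 0.7, 1.1]
opening: 1.006
time: 2.65
eef_pos: [0.4278, -0.4077, 0.2152]
tcp_rot: [0.991, 0.137, -0.0, -0.001]
contact_force: [-0.1, 0.0, -0.6]
opening: 1.0
time: 3.05
eef_pos: [0.4886, -0.2344, 0.2013]
tcp_rot: [0.99, 0.138, 0.0, -0.0]
contact_force: [1.6, 0.9, -0.4]
opening: 1.002
t 3.0 pos [ 0.4886 -0.2344  0.2013] yaw 15.8 F [ 1.6  0.9 -0.4] op 1.002
dist mm 220 shift units [ 0.06  -1.427  0.342] turn units [-0. -0.  0.]
```

```bash

python3 -m crank '[[0.02,-0.3,0.05,0,0,0,1],[0.03,-0.6,0.1,0,0,0,1],[0.04,-0.9,0.1,0,0,0,1]]'
python3 -m crank '[[0.01,-0.25,0.1,0,0,0,1],[0.02,-0.52,0.2,0,0,0,1],[0.02,-0.52,0.24,0,0,0,1]]'
python3 to.py .439 -.026 .036
python3 - <<'E'
from h import *
p=imaging.read_camera("wrist"); cv2.imwrite("pics/w1.png",p["pixels"][:,:,::-1])
for n in ["jar"]:
    for q in finder.pinpoint(n,p)[:2]: print(q, toz(p,[q["location"][::-1]],0))
E
```

```text
time: 3.35
eef_pos: [0.4555, -0.103, 0.1853]
tcp_rot: [0.991, 0.137, -0.001, -0.001]
contact_force: [1.5, 0.5, -0.3]
opening: 1.006
time: 3.65
eef_pos: [0.436, -0.0253, 0.1486]
tcp_rot: [0.99, 0.139, -0.001, -0.001]
contact_force: [-1.0, -0.9, -0.2]
opening: 1.002
t 3.6 pos [ 0.436  -0.0253  0.1486] yaw 16.0 F [-1.  -0.9 -0.2] op 1.002
dist mm 113 shift units [0.02  0.012 0.75 ] turn units [-0.002  0.001 -0.   ]
{'location': [191.0, 279.3], 'confidence': 0.98} [[ 0.43908771 -0.02469906  0.        ]]
```

View pics/w1.png

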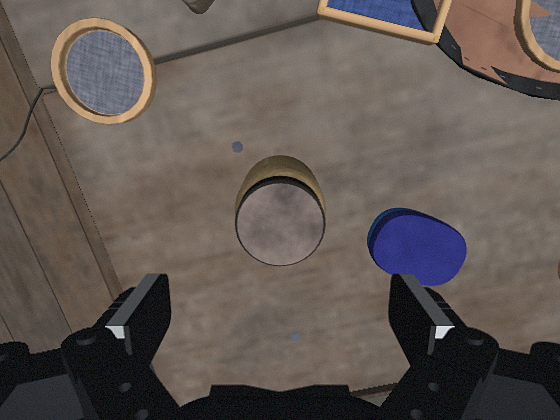

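In the wrist view the jar cap is at (280,222), centred between the fingers, and the jar base reads (0.439, -0.025), which agrees with the top view. I'll descend.

```bash

python3 -m crank '[[0.02,0,0.15,0,0,0,1],[0.02,0,0.35,0,0,0,1],[0.02,0,0.55,0,0,0,1],[0.02,0,0.7,0,0,0,1],[0.02,0,0.75,0,0,0,1],[0.02,0,0.75,0,0,0,1],[0.02,0,0.75,0,0,0,0],[0.02,0,0.75,0,0,0,0],[0.02,0,0.75,0,0,0,0],[0.02,0,0.75,0,0,0,0],[0.02,0,0.75,0,0,0,0],[0.02,0,0.75,0,0,0,0]]' 50
python3 to.py .62 -.185 .12
```

```text
time: 4.95
eef_pos: [0.4427, -0.0284, 0.0396]
tcp_rot: [0.991, 0.137, 0.001, 0.0]
contact_force: [-0.7, 2.9, 5.7]
opening: 0.661
t 5.0 pos [ 0.4427 -0.0284  0.0396] yaw 15.7 F [-0.7  2.9  5.7] op 0.661
dist mm 250 shift units [ 0.856  1.326 -0.532] turn units [ 0.001 -0.002 -0.   ]
```

```bash

python3 -m crank '[[0,0,-0.1,0,0,0,0],[0,0,-0.25,0,0,0,0],[0,0,-0.4,0,0,0,0],[0,0,-0.4,0,0,0,0]]'
python3 to.py .62 -.185 .10
```

```text
time: 5.35
eef_pos: [0.4439, -0.0292, 0.1012]
tcp_rot: [0.991, 0.137, 0.004, 0.002]
contact_force: [0.5, -0.7, -1.5]
opening: 0.667
t 5.3 pos [ 0.4439 -0.0292  0.1012] yaw 15.8 F [ 0.5 -0.7 -1.5] op 0.667
dist mm 235 shift units [0.847 1.319 0.02 ] turn units [ 0.003 -0.004 -0.   ]
```

```bash

python3 -m crank '[[0.1,0.15,0,0,0,0,0],[0.25,0.4,0,0,0,0,0],[0.42,0.66,0,0,0,0,0],[0.55,0.86,0,0,0,0,0],[0.62,0.97,0,0,0,0,0]]'
python3 - <<'E'
from h import *
p=imaging.read_camera("side"); cv2.imwrite("pics/s2.png",p["pixels"][:,:,::-1])
E
python3 to.py .62 -.185 .10
```

```text
time: 5.85
eef_pos: [0.5718, -0.1452, 0.0965]
tcp_rot: [0.991, 0.136, 0.0, 0.0]
contact_force: [-0.1, 0.1, -1.0]
opening: 0.662
t 5.9 pos [ 0.5731 -0.1467  0.0969] yaw 15.6 F [ 1.4 -2.9 -0.1] op 0.665
dist mm 61 shift units [ 0.232  0.33  -0.019] turn units [ 0.002 -0.001 -0.   ]
```

View pics/s2.png

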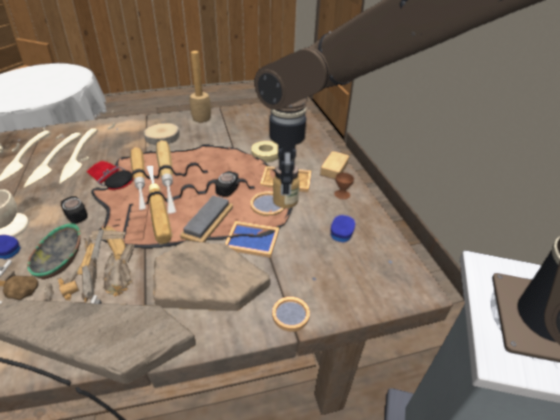

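The side view shows the jar hanging upright from the gripper at about (286,190), short of its holder at (268,203).

```bash

python3 -m crank '[[0.1,0.15,0,0,0,0,0],[0.2,0.28,0,0,0,0,0],[0.24,0.33,0,0,0,0,0],[0.24,0.33,0,0,0,0,0]]'
python3 - <<'E'
from h import *
p=imaging.read_camera("wrist"); cv2.imwrite("pics/w2.png",p["pixels"][:,:,::-1])
for q in finder.pinpoint("jar",p)[:2]: print(q)
E
python3 to.py .6225 -.184 .046
```

```text
time: 6.3
eef_pos: [0.6182, -0.1812, 0.0968]
tcp_rot: [0.991, 0.137, -0.001, -0.0]
contact_force: [-0.1, 0.7, -1.3]
opening: 0.668
{'location': [250.4, 270.2], 'confidence': 0.59}
t 6.4 pos [ 0.6172 -0.1801  0.0968] yaw 15.8 F [-0.7  0.1 -1.6] op 0.665
dist mm 51 shift units [0.027 0.035 0.339] turn units [-0.001  0.001 -0.   ]
```

View pics/w2.png

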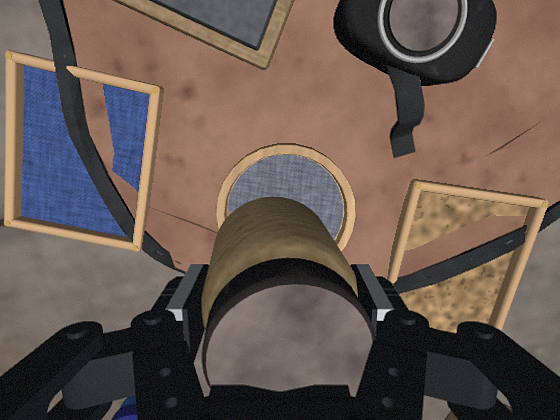

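Wrist view: the jar is held a little left of the holder centre (286,195). A 5 mm shift along tool y and 4 mm along tool x then brings it down the middle.

```bash

python3 -m crank '[[0.03,0.035,0,0,0,0,0],[0.03,0.035,0.12,0,0,0,0],[0.03,0.035,0.24,0,0,0,0],[0.03,0.035,0.3,0,0,0,0],[0.03,0.035,0.33,0,0,0,0],[0.03,0.035,0.34,0,0,0,0],[0.03,0.035,0.34,0,0,0,0]]'
python3 to.py .6225 -.184 .046
```

```text
time: 7.1
eef_pos: [0.6241, -0.1848, 0.0465]
tcp_rot: [0.991, 0.137, 0.0, 0.0]
contact_force: [-0.1, -0.5, -2.3]
opening: 0.667
t 7.1 pos [ 0.6241 -0.1848  0.0465] yaw 15.7 F [-0.1 -0.5 -2.3] op 0.667
dist mm 2 shift units [-0.009 -0.008  0.003] turn units [ 0. -0. -0.]
```

```bash

python3 -m crank '[[-0.01,-0.01,0.01,0,0,0,0],[-0.01,-0.01,0.01,0,0,0,0],[-0.01,-0.01,0.01,0,0,0,1],[-0.01,-0.01,0.01,0,0,0,1],[-0.01,-0.01,0.01,0,0,0,1],[-0.01,-0.01,0.01,0,0,0,1],[-0.01,-0.01,-0.1,0,0,0,1],[-0.01,-0.01,-0.3,0,0,0,1],[-0.01,-0.01,-0.55,0,0,0,1],[-0.01,-0.01,-0.8,0,0,0,1],[-0.01,-0.01,-0.8,0,0,0,1]]'
python3 - <<'E'
from ov import *; from e import E
E=dict(E); E["jar"]=(.620,-.185,0)
p=imaging.read_camera("wrist"); cv2.imwrite("pics/w3.png",p["pixels"][:,:,::-1])
p=imaging.read_camera("side"); draw(p,models(E),(210,140,400,340),3.,"pics/s3.png")
E
python3 to.py .448 -.285 .16
```

```text
time: 8.2
eef_pos: [0.6263, -0.1856, 0.1763]
tcp_rot: [0.991, 0.137, 0.006, 0.004]
contact_force: [1.0, 0.8, 0.7]
opening: 1.002
t 8.3 pos [ 0.6233 -0.1842  0.1699] yaw 15.8 F [-1.2 -0.9 -0.3] op 1.003
dist mm 202 shift units [-1.307  0.329  0.062] turn units [ 0.002 -0.002 -0.   ]
```

View pics/w3.png

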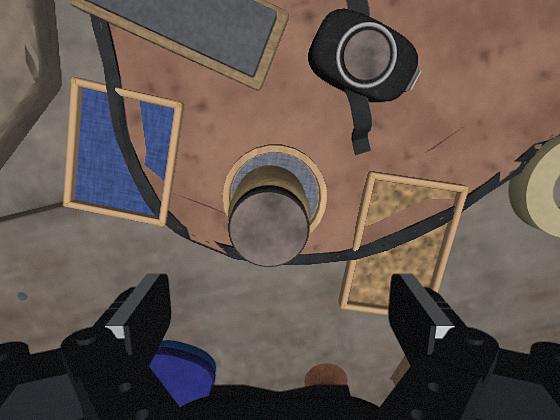

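View pics/s3.png

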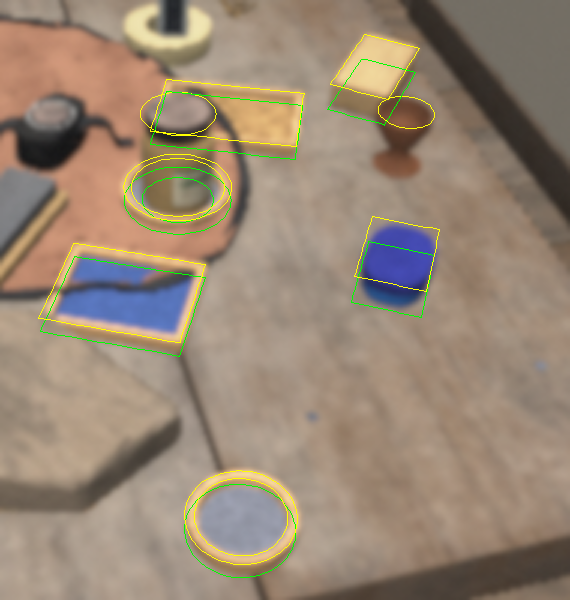

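The jar stands upright inside the big holder; in the wrist view its cap is at (268,228) and the ring around (275,190). Next is the cup. I'll turn the jaws along x so the fingers stay clear of the block.

```bash

python3 -m crank '[[-0.1,0.02,0,0,0,-0.09,1],[-0.25,0.06,0,0,0,-0.18,1],[-0.4,0.1,0,0,0,-0.27,1],[-0.55,0.13,0,0,0,-0.36,1],[-0.7,0.17,0,0,0,-0.45,1],[-0.85,0.22,0,0,0,-0.54,1],[-0.95,0.26,0,0,0,-0.63,1],[-1,0.29,0,0,0,-0.71,1],[-1,0.33,0,0,0,-0.72,1]]'
python3 to.py .448 -.285 .16 80.4
```

```text
time: 9.2
eef_pos: [0.4898, -0.2719, 0.1653]
tcp_rot: [0.763, 0.646, -0.0, -0.002]
contact_force: [0.6, 0.3, 0.0]
opening: 0.997
t 9.2 pos [ 0.4898 -0.2719  0.1653] yaw 80.5 F [0.6 0.3 0. ] op 0.997
dist mm 44 shift units [-0.132 -0.26   0.036] turn units [-0.002 -0.001  0.001]
```

```bash

python3 -m crank '[[-0.07,-0.13,0.05,0,0,0,1],[-0.13,-0.26,0.1,0,0,0,1],[-0.13,-0.26,0.1,0,0,0,1]]'
python3 - <<'E'
from h import *
p=imaging.read_camera("wrist"); cv2.imwrite("pics/w4.png",p["pixels"][:,:,::-1])
for n in ["cup","block"]:
    for q in finder.pinpoint(n,p)[:2]: print(n,q, toz(p,[q["location"][::-1]],0))
    for q in finder.masks_of(n,p)[:1]: print(q["confidence"],q["extent"])
E
python3 to.py .448 -.285 .031
```

```text
time: 9.5
eef_pos: [0.4475, -0.2843, 0.1495]
tcp_rot: [0.764, 0.645, -0.0, -0.002]
contact_force: [-0.6, -0.3, -0.9]
opening: 0.996
cup {'location': [199.2, 281.4], 'confidence': 0.89} [[ 0.4476718  -0.28769355  0.        ]]
cup {'location': [6.0, 218.2], 'confidence': 0.41} [[ 0.42694141 -0.14177403  0.        ]]
0.96 [245.3, 172.7, 319.6, 250.6]
block {'location': [189.5, 479.5], 'confidence': 0.72} [[ 0.60586383 -0.30635     0.        ]]
block {'location': [315.8, 346.6], 'confidence': 0.65} [[ 0.48738237 -0.40347517  0.        ]]
0.65 [314.0, 265.2, 390.0, 385.4]
t 9.8 pos [ 0.4506 -0.2849  0.1522] yaw 80.6 F [0.2 0.5 0.9] op 0.994
dist mm 121 shift units [-0.003 -0.018  0.808] turn units [0.001 0.    0.   ]
```

View pics/w4.png

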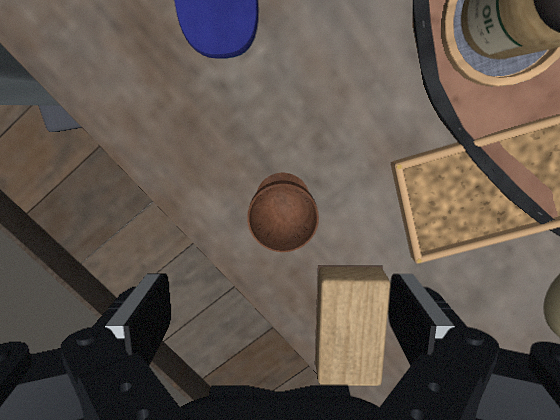

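Wrist view: the cup rim is centred at (283,213) and the block's corner at (318,266) is clear of the fingers.

```bash

python3 -m crank '[[-0.01,-0.015,0.2,0,0,0,1],[-0.01,-0.015,0.45,0,0,0,1],[-0.01,-0.015,0.65,0,0,0,1],[-0.01,-0.015,0.78,0,0,0,1],[-0.01,-0.015,0.83,0,0,0,1],[-0.01,-0.015,0.83,0,0,0,1],[-0.01,-0.015,0.83,0,0,0,0],[-0.01,-0.015,0.83,0,0,0,0],[-0.01,-0.015,0.83,0,0,0,0],[-0.01,-0.015,0.83,0,0,0,0],[-0.01,-0.015,0.83,0,0,0,0],[-0.01,-0.015,0.83,0,0,0,0]]' 35
python3 to.py .448 -.285 .1
```

```text
time: 10.95
eef_pos: [0.4482, -0.287, 0.029]
tcp_rot: [0.763, 0.646, 0.0, 0.001]
contact_force: [0.8, 0.6, 6.3]
opening: 0.539
t 10.9 pos [ 0.4482 -0.287   0.029 ] yaw 80.5 F [0.8 0.6 6.3] op 0.539
dist mm 71 shift units [ 0.012 -0.002 -0.473] turn units [0.002 0.001 0.   ]
```

```bash

python3 -m crank '[[0,0,-0.1,0,0,0,0],[0,0,-0.25,0,0,0,0],[0,0,-0.4,0,0,0,0],[0,0,-0.5,0,0,0,0],[0,0,-0.5,0,0,0,0]]'
python3 - <<'E'
from h import *
p=imaging.read_camera("side"); cv2.imwrite("pics/s5.png",cv2.resize(p["pixels"][90:290,210:400,::-1],None,fx=3,fy=3))
E
python3 to.py .49 .121 .1
```

```text
time: 11.45
eef_pos: [0.4485, -0.2873, 0.1054]
tcp_rot: [0.763, 0.646, 0.0, 0.003]
contact_force: [-0.4, -0.8, 0.1]
opening: 0.545
t 11.5 pos [ 0.4477 -0.2865  0.1036] yaw 80.5 F [ 0.3 -0.   0.1] op 0.539
dist mm 410 shift units [ 2.726 -0.168  0.019] turn units [0.001 0.001 0.   ]
```

View pics/s5.png

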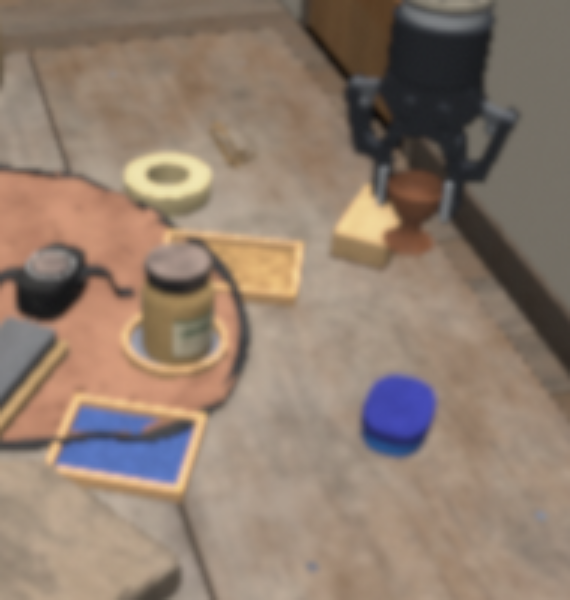

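The cup is held upright at the rim in the side crop (cup at about (412,210)).

```bash

python3 -m crank '[[0.12,-0.01,0,0,0,0,0],[0.35,-0.02,0,0,0,0,0],[0.6,-0.03,0,0,0,0,0],[0.9,-0.05,0,0,0,0,0]]'
python3 -m crank '[[0.25,-0.01,0,0,0,0,0],[0.5,-0.03,0,0,0,0,0],[0.75,-0.04,0,0,0,0,0],[0.95,-0.06,0,0,0,0,0]]'
python3 -m crank '[[0.25,-0.01,0,0,0,0,0],[0.5,-0.03,0,0,0,0,0],[0.7,-0.04,0,0,0,0,0],[0.82,-0.06,0,0,0,0,0],[0.82,-0.06,0,0,0,0,0]]'
python3 - <<'E'
from h import *
p=imaging.read_camera("wrist"); cv2.imwrite("pics/w6.png",p["pixels"][:,:,::-1])
for n in ["cup","small_round_holder"]:
    for q in finder.pinpoint(n,p)[:1]: print(n,q,toz(p,[q["location"][::-1]],0))
E
python3 to.py .49 .121 .036
```

```text
time: 11.9
eef_pos: [0.4608, -0.1496, 0.1007]
tcp_rot: [0.764, 0.646, -0.0, -0.001]
contact_force: [1.0, 0.2, -0.3]
opening: 0.542
time: 12.3
eef_pos: [0.4748, -0.0066, 0.1007]
tcp_rot: [0.763, 0.647, -0.001, -0.002]
contact_force: [0.3, -0.5, -1.1]
opening: 0.537
time: 12.8
eef_pos: [0.4858, 0.1157, 0.1006]
tcp_rot: [0.762, 0.648, -0.001, -0.001]
contact_force: [0.9, -0.6, -0.6]
opening: 0.547
cup {'location': [249.6, 279.9], 'confidence': 0.97} [[ 4.80934606e-01  8.78297956e-02 -2.77555756e-17]]
small_round_holder {'location': [204.2, 286.3], 'confidence': 0.57} [[4.90581640e-01 1.20033136e-01 2.77555756e-17]]
t 12.9 pos [0.4867 0.1131 0.1013] yaw 80.6 F [ 0.  -0.3 -0.5] op 0.542
dist mm 66 shift units [0.056 0.014 0.435] turn units [-0.001  0.    -0.   ]
```

View pics/w6.png

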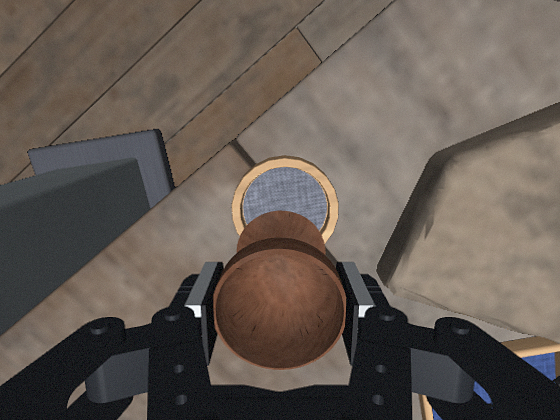

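```bash

python3 - <<'E'
from h import *
p=imaging.read_camera("wrist"); s=telemetry.get_state(); print(s["eef_pos"])
q=finder.pinpoint("cup",p)[0]; print("cup",toz(p,[q["location"][::-1]],s["eef_pos"][2]-.029))
m=finder.masks_of("small_round_holder",p)[0]; print(m["confidence"],m["extent"])
q=finder.pinpoint("small_round_holder",p)[0]; print("h",toz(p,[q["location"][::-1]],0))
# lining ellipse centre, manual: outer rim cols 232..339, inner 243..329
print(toz(p,[[286,206]],.014))
E
python3 to.py .4905 .1205 .036
```

```text
[0.48701828 0.11275784 0.10151181]
cup [[0.48523866 0.11423176 0.07251181]]
0.69 [231.8, 149.8, 336.1, 238.0]
t 13.2 pos [0.4877 0.1124 0.1021] yaw 80.5 F [-0.6 -0.2  0.4] op 0.543
dist mm 67 shift units [0.056 0.01  0.441] turn units [-0.  0. -0.]Traceback (most recent call last):
  File "<stdin>", line 5, in <module>
IndexError: list index out of range
```

```bash

python3 -m crank '[[0.05,0.02,0,0,0,0,0],[0.05,0.02,0.1,0,0,0,0],[0.05,0.02,0.22,0,0,0,0],[0.05,0.02,0.32,0,0,0,0],[0.05,0.02,0.38,0,0,0,0],[0.05,0.02,0.41,0,0,0,0],[0.05,0.02,0.41,0,0,0,0]]'
python3 - <<'E'
from h import *
p=imaging.read_camera("wrist"); cv2.imwrite("pics/w7.png",p["pixels"][:,:,::-1])
E
python3 to.py .4905 .1205 .035
```

```text
time: 13.85
eef_pos: [0.4919, 0.1201, 0.0405]
tcp_rot: [0.763, 0.646, -0.0, -0.0]
contact_force: [1.2, 0.2, 0.2]
opening: 0.542
t 13.9 pos [0.4924 0.1201 0.0411] yaw 80.5 F [-0.  -0.3 -0.3] op 0.541
dist mm 6 shift units [ 0.001 -0.013  0.04 ] turn units [ 0. -0. -0.]
```

View pics/w7.png

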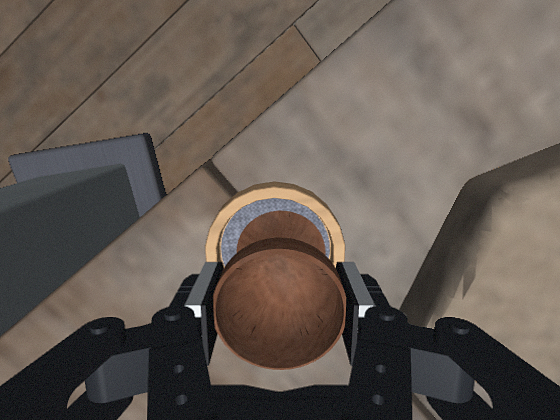

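The cup's foot (cols 237–323) is inside the ring's lining (220–331), about 2 mm to the right. I'll correct that, set it down and release.

```bash

python3 -m crank '[[0,-0.013,0.01,0,0,0,0],[0,-0.013,0.025,0,0,0,0],[0,-0.013,0.037,0,0,0,0],[0,-0.013,0.037,0,0,0,0],[0,-0.013,0.037,0,0,0,1],[0,-0.013,0.037,0,0,0,1],[0,-0.013,0.037,0,0,0,1],[0,-0.013,0.037,0,0,0,1],[0,-0.013,-0.1,0,0,0,1],[0,-0.013,-0.3,0,0,0,1],[0,-0.013,-0.55,0,0,0,1],[0,-0.013,-0.75,0,0,0,1]]'
python3 - <<'E'
from h import *
p=imaging.read_camera("wrist"); cv2.imwrite("pics/w8.png",p["pixels"][:,:,::-1])
E
python3 to.py .487 -.400 .14
```

```text
time: 15.1
eef_pos: [0.4904, 0.1204, 0.1553]
tcp_rot: [0.763, 0.646, 0.001, 0.0]
contact_force: [0.1, 0.3, -0.2]
opening: 0.997
t 15.2 pos [0.4937 0.1207 0.1609] yaw 80.6 F [1.8 1.3 3.3] op 1.001
dist mm 521 shift units [-3.432  0.524  0.137] turn units [ 0.007 -0.001 -0.   ]
```

View pics/w8.png

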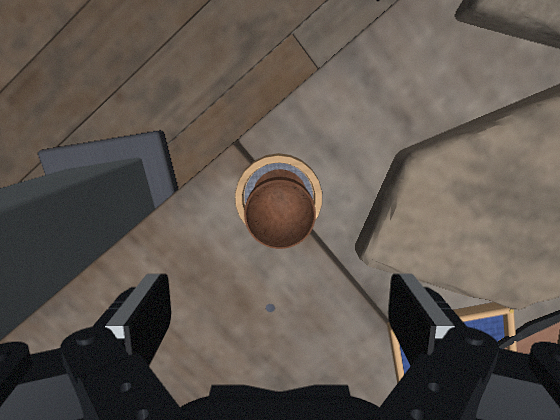

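The cup stands upright inside the small holder (rim at (280,213), ring at (279,197)). Now the block.

```bash

python3 -m crank '[[-0.3,0.05,0,0,0,0,1],[-0.6,0.1,0,0,0,0,1],[-0.95,0.14,0,0,0,0,1]]'
python3 -m crank '[[-0.3,0.05,0,0,0,0,1],[-0.6,0.1,0,0,0,0,1],[-0.95,0.14,0,0,0,0,1]]'
python3 -m crank '[[-0.3,0.05,0,0,0,0,1],[-0.6,0.1,0,0,0,0,1],[-0.95,0.14,0,0,0,0,1]]'
python3 -m crank '[[-0.3,0.05,0.05,0,0,0,1],[-0.6,0.1,0.1,0,0,0,1],[-0.6,0.1,0.1,0,0,0,1]]'
python3 - <<'E'
from h import *
p=imaging.read_camera("wrist"); cv2.imwrite("pics/w9.png",p["pixels"][:,:,::-1])
for q in finder.masks_of("block",p)[:1]: print(q["confidence"],q["extent"],rect(p,q["pixels"],.028)[0])
for q in finder.pinpoint("block",p)[:1]: print(q,toz(p,[q["location"][::-1]],0))
E
python3 to.py .487 -.400 .010
```

```text
time: 15.45
eef_pos: [0.4876, -0.0217, 0.1537]
tcp_rot: [0.762, 0.647, 0.0, 0.001]
contact_force: [0.0, -0.6, 0.1]
opening: 1.003
time: 15.75
eef_pos: [0.4848, -0.1636, 0.1534]
tcp_rot: [0.763, 0.647, 0.0, 0.0]
contact_force: [0.9, -0.1, 0.1]
opening: 0.999
time: 16.05
eef_pos: [0.4822, -0.3048, 0.1532]
tcp_rot: [0.763, 0.646, 0.0, 0.0]
contact_force: [1.1, 0.2, -0.6]
opening: 0.999
time: 16.35
eef_pos: [0.4812, -0.3992, 0.1368]
tcp_rot: [0.765, 0.644, -0.001, -0.0]
contact_force: [0.0, 0.5, 0.5]
opening: 1.004
0.64 [249.0, 136.6, 329.5, 273.3] ((487.700439453125, -401.9602966308594), (100.84561157226562, 54.44967269897461), 80.26314544677734)
{'location': [204.2, 288.6], 'confidence': 0.91} [[ 0.48714987 -0.40496888  0.        ]]
t 16.5 pos [ 0.4822 -0.3939  0.1377] yaw 80.5 F [-1.1 -0.3 -0.6] op 1.003
dist mm 128 shift units [-0.036  0.039  0.851] turn units [-0.001 -0.001  0.   ]
```

View pics/w9.png

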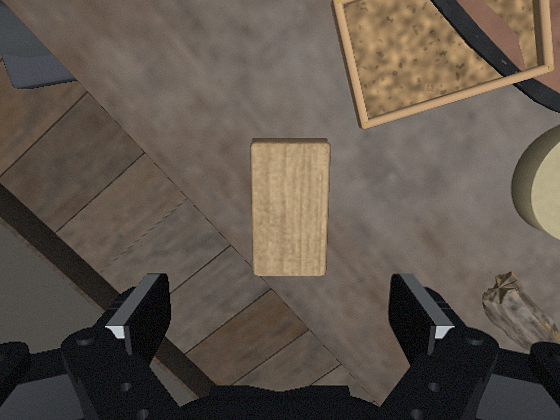

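Wrist view: the block spans cols 250–329 and rows 138–275, and lies square to the jaws.

```bash

python3 to.py .4875 -.402 .007 80.3
python3 -m crank '[[0,0,0.2,0,0,0,1],[0,0,0.35,0,0,0,1],[0,0,0.5,0,0,0,1],[0,0,0.5,0,0,0,1]]'
python3 to.py .4875 -.402 .007 80.3
```

```text
t 16.5 pos [ 0.4822 -0.3939  0.1377] yaw 80.5 F [-1.1 -0.3 -0.6] op 1.003
dist mm 131 shift units [-0.049  0.045  0.871] turn units [-0.001 -0.001  0.002]
time: 16.9
eef_pos: [0.481, -0.3905, 0.0599]
tcp_rot: [0.762, 0.647, 0.0, -0.004]
contact_force: [-0.0, 0.3, -0.3]
opening: 1.003
t 16.9 pos [ 0.481  -0.3905  0.0599] yaw 80.7 F [-0.   0.3 -0.3] op 1.003
dist mm 55 shift units [-0.07   0.058  0.352] turn units [-0.004 -0.003  0.004]
```

```bash

python3 -m crank '[[-0.07,0.055,0,0,0,0,1],[-0.07,0.055,0.12,0,0,0,1],[-0.07,0.055,0.24,0,0,0,1],[-0.07,0.055,0.32,0,0,0,1],[-0.07,0.055,0.35,0,0,0,1],[-0.07,0.055,0.35,0,0,0,1],[-0.07,0.055,0.35,0,0,0,0],[-0.07,0.055,0.35,0,0,0,0],[-0.07,0.055,0.35,0,0,0,0],[-0.07,0.055,0.35,0,0,0,0],[-0.07,0.055,0.35,0,0,0,0],[-0.07,0.055,0.35,0,0,0,0]]' 60
python3 to.py .4875 -.402 .007 80.3
```

```text
time: 18.1
eef_pos: [0.4896, -0.407, 0.0122]
tcp_rot: [0.763, 0.646, -0.0, 0.001]
contact_force: [0.8, -1.0, 5.1]
opening: 0.626
t 18.1 pos [ 0.4896 -0.407   0.0122] yaw 80.5 F [ 0.8 -1.   5.1] op 0.626
dist mm 7 shift units [ 0.031 -0.019  0.034] turn units [0.001 0.001 0.003]
```

```bash

python3 -m crank '[[0,0,-0.1,0,0,0,0],[0,0,-0.25,0,0,0,0],[0,0,-0.4,0,0,0,0],[0,0,-0.55,0,0,0,0],[0,0,-0.55,0,0,0,0]]'
python3 to.py .601 -.3046 .09 6.8
```

```text
time: 18.6
eef_pos: [0.4903, -0.4076, 0.0973]
tcp_rot: [0.763, 0.646, 0.0, 0.003]
contact_force: [0.4, -0.2, -0.8]
opening: 0.631
t 18.6 pos [ 0.4903 -0.4076  0.0973] yaw 80.5 F [ 0.4 -0.2 -0.8] op 0.631
dist mm 151 shift units [0.799 0.615 0.048] turn units [0.005 0.    0.819]
```

```bash

python3 -m crank '[[0.06,0.05,0,0,0,0.07,0],[0.15,0.1,0,0,0,0.15,0],[0.25,0.2,0,0,0,0.24,0],[0.35,0.28,0,0,0,0.33,0],[0.45,0.36,0,0,0,0.42,0],[0.55,0.44,0,0,0,0.51,0],[0.65,0.5,0,0,0,0.6,0],[0.73,0.56,0,0,0,0.69,0],[0.78,0.6,0,0,0,0.76,0],[0.8,0.61,0,0,0,0.82,0],[0.8,0.61,0,0,0,0.82,0]]'
python3 - <<'E'
from h import *
p=imaging.read_camera("wrist"); cv2.imwrite("pics/w10.png",p["pixels"][:,:,::-1])
s=telemetry.get_state()
for q in finder.masks_of("block",p)[:1]: print(q["confidence"],q["extent"],rect(p,q["pixels"],s["eef_pos"][2]-.0122+.028)[0])
for n,z in (("block",s["eef_pos"][2]-.0122),("long_tray",0)):
  for q in finder.pinpoint(n,p)[:1]: print(n,q,toz(p,[q["location"][::-1]],z))
for q in finder.masks_of("long_tray",p)[:1]: print(q["confidence"],q["extent"],rect(p,q["pixels"],.014)[0])
E
python3 to.py .601 -.3046 .0185 6.8
```

```text
time: 19.7
eef_pos: [0.5981, -0.3014, 0.0913]
tcp_rot: [0.998, 0.059, -0.001, -0.001]
contact_force: [0.0, -0.1, -1.9]
opening: 0.632
0.89 [201.3, 148.2, 357.0, 390.7] ((604.68408203125, -301.43414306640625), (99.72945404052734, 54.65953826904297), 6.8000946044921875)
block {'location': [261.7, 279.8], 'confidence': 0.87} [[ 0.60005449 -0.3022289   0.07935647]]
0.66 [50.8, 390.9, 69.6, 409.7] ((447.5400695800781, -162.0931396484375), (4.744314193725586, 18.184776306152344), 55.38784408569336)
t 19.9 pos [ 0.5983 -0.3029  0.0928] yaw 6.8 F [ 0.8 -1.1 -0.7] op 0.633
dist mm 74 shift units [0.017 0.014 0.495] turn units [-0.  0. -0.]
```

View pics/w10.png

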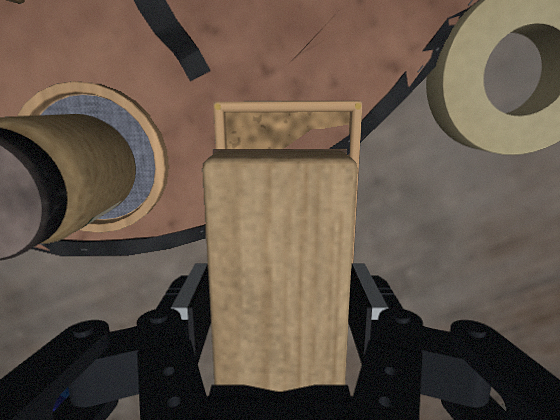

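Wrist view: the block lies parallel to the tray, whose far rim spans cols 216–360 at row 105. The block is about 2 mm left of it and is centred at about (0.6035, -0.302).

```bash

python3 -m crank '[[0.017,0.015,0.1,0,0,0,0],[0.017,0.015,0.22,0,0,0,0],[0.017,0.015,0.32,0,0,0,0],[0.017,0.015,0.38,0,0,0,0],[0.017,0.015,0.38,0,0,0,0]]'
python3 - <<'E'
from h import *
p=imaging.read_camera("wrist"); cv2.imwrite("pics/w11.png",p["pixels"][:,:,::-1])
E
python3 to.py .601 -.3046 .0185 6.8
```

```text
time: 20.45
eef_pos: [0.5999, -0.3035, 0.0329]
tcp_rot: [0.998, 0.059, -0.002, -0.002]
contact_force: [-0.7, 0.7, -1.6]
opening: 0.635
t 20.5 pos [ 0.6008 -0.3041  0.0346] yaw 6.7 F [ 0.1  0.3 -1.4] op 0.637
dist mm 16 shift units [0.001 0.004 0.107] turn units [-0.001  0.001 -0.001]
```

View pics/w11.png

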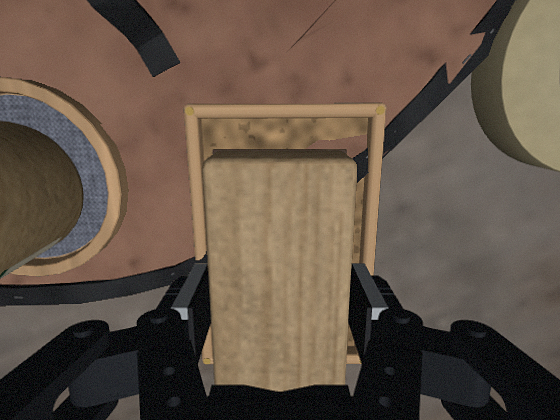

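```bash

python3 - <<'E'
from ov import *
p=imaging.read_camera("wrist"); s=telemetry.get_state(); z=s["eef_pos"][2]-.0122
print(s["eef_pos"])
# far outer rim corners / near rim outer corner
print("tray far corners",toz(p,[[187,105],[386,105]],.014), "near-left outer",toz(p,[[204,362]],.014))
print("block far bottom",toz(p,[[213,150],[348,150]],z),"far top",toz(p,[[206,158],[356,158]],z+.028))
L=[(box(.606,-.304,.014,.13,.086,6.8),(0,255,255)),(box(.606,-.304,.014,.118,.074,6.8),(0,255,0))]
draw(p,L,(150,60,430,400),1.7,"pics/w12.png")
E
```

```text
[ 0.60155327 -0.30459756  0.03587378]
tray far corners [[ 0.66600647 -0.25768456  0.014     ]
 [ 0.67593361 -0.34153816  0.014     ]] near-left outer [[ 0.5380156  -0.27279041  0.014     ]]
block far bottom [[ 0.64975867 -0.2714591   0.02367378]
 [ 0.65636042 -0.32695683  0.02367378]] far top [[ 0.65065587 -0.27390001  0.05167378]
 [ 0.65669596 -0.32465855  0.05167378]]
```

View pics/w12.png

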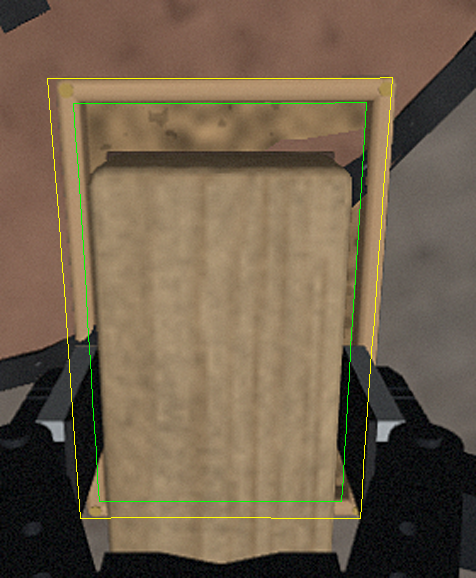

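The overlay shows the tray really sits about 3 mm further to −y than I had it. I'll correct by about 3 mm in both axes and set the block down.

```bash

python3 -m crank '[[0.018,0.019,0,0,0,0,0],[0.018,0.019,0.05,0,0,0,0],[0.018,0.019,0.09,0,0,0,0],[0.018,0.019,0.11,0,0,0,0],[0.018,0.019,0.11,0,0,0,0]]'
python3 to.py .603 -.307 .0185 6.8
```

```text
time: 21.05
eef_pos: [0.604, -0.3067, 0.0187]
tcp_rot: [0.998, 0.059, -0.001, -0.001]
contact_force: [-0.1, 0.3, -2.2]
opening: 0.631
t 21.1 pos [ 0.604  -0.3067  0.0187] yaw 6.7 F [-0.1  0.3 -2.2] op 0.631
dist mm 1 shift units [-0.007  0.001  0.001] turn units [-0.001  0.001 -0.001]
```

```bash

python3 -m crank '[[0,0,0,0,0,0,1],[0,0,0,0,0,0,1],[0,0,0,0,0,0,1],[0,0,0,0,0,0,1],[0,0,-0.1,0,0,0,1],[0,0,-0.3,0,0,0,1],[0,0,-0.55,0,0,0,1],[0,0,-0.8,0,0,0,1],[0,0,-0.9,0,0,0,1],[0,0,-0.9,0,0,0,1]]'
python3 - <<'E'
from ov import *
p=imaging.read_camera("wrist"); cv2.imwrite("pics/w13.png",p["pixels"][:,:,::-1])
p=imaging.read_camera("side"); draw(p,[],(210,140,400,340),3.,"pics/s13.png")
E
python3 to.py .430 -.139 .14 88.6
```

```text
time: 22.05
eef_pos: [0.6064, -0.3083, 0.1593]
tcp_rot: [0.998, 0.059, 0.003, 0.002]
contact_force: [1.3, -0.4, 0.5]
opening: 0.999
t 22.1 pos [ 0.604  -0.3067  0.1537] yaw 6.7 F [ 0.   0.5 -0.7] op 1.003
dist mm 242 shift units [-1.021 -1.247  0.094] turn units [-0.001  0.    -0.909]
```

View pics/w13.png

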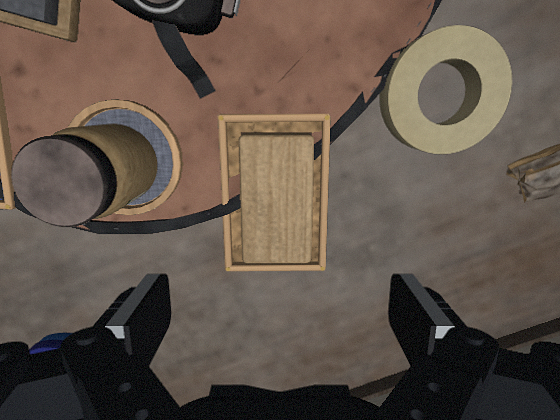

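View pics/s13.png

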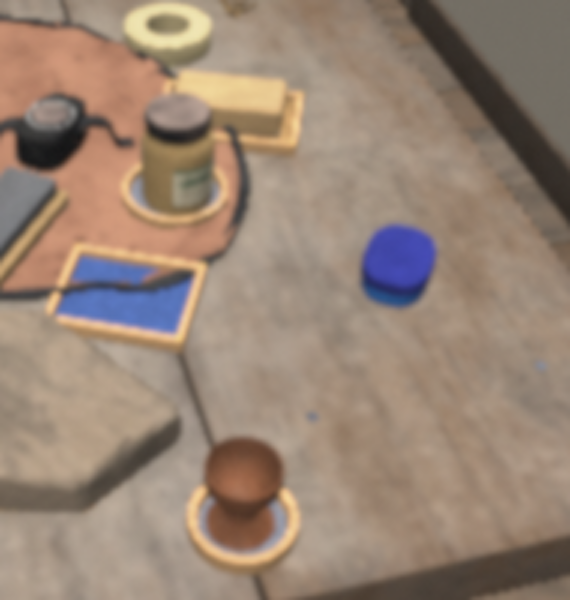

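Jar, cup and block are each flat in their holders (block at (277,198) inside the tray rim in the wrist view). Last is the tin.

```bash

python3 -m crank '[[-0.05,-0.05,0,0,0,-0.09,1],[-0.15,-0.15,0,0,0,-0.18,1],[-0.27,-0.27,0,0,0,-0.27,1],[-0.4,-0.4,0,0,0,-0.36,1],[-0.55,-0.55,0,0,0,-0.45,1],[-0.7,-0.7,0,0,0,-0.54,1],[-0.8,-0.8,0,0,0,-0.63,1],[-0.9,-0.9,0.05,0,0,-0.72,1],[-1,-1,0.1,0,0,-0.81,1],[-1,-1,0.1,0,0,-0.9,1],[-1,-1,0.1,0,0,-0.909,1]]'
python3 to.py .430 -.139 .14 88.6
```

```text
time: 23.25
eef_pos: [0.4361, -0.1744, 0.1368]
tcp_rot: [0.716, 0.698, -0.001, -0.003]
contact_force: [1.0, -0.5, -0.7]
opening: 1.001
t 23.2 pos [ 0.4361 -0.1744  0.1368] yaw 88.6 F [ 1.  -0.5 -0.7] op 1.001
dist mm 36 shift units [ 0.235 -0.046 -0.02 ] turn units [-0.003 -0.002 -0.   ]
```

```bash

python3 -m crank '[[0.12,-0.02,0,0,0,0,1],[0.23,-0.045,0,0,0,0,1],[0.23,-0.045,0,0,0,0,1],[0.23,-0.045,0,0,0,0,1]]'
python3 - <<'E'
from h import *
p=imaging.read_camera("wrist"); cv2.imwrite("pics/w14.png",p["pixels"][:,:,::-1])
for q in finder.masks_of("tin",p)[:2]: print(q["confidence"],q["extent"],rect(p,q["pixels"],.027)[0])
for q in finder.pinpoint("tin",p)[:2]: print(q,toz(p,[q["location"][::-1]],0))
E
python3 to.py .430 -.139 .007 88.6
```

```text
time: 23.65
eef_pos: [0.4322, -0.1404, 0.1397]
tcp_rot: [0.716, 0.698, -0.0, 0.0]
contact_force: [0.5, 0.1, -0.4]
opening: 1.0
0.73 [238.5, 157.0, 312.0, 252.0] ((429.01129150390625, -138.70278930664062), (73.46678924560547, 53.57463836669922), 88.63013458251953)
{'location': [197.7, 275.3], 'confidence': 0.95} [[ 0.42856154 -0.14040105  0.        ]]
t 23.8 pos [ 0.4325 -0.1414  0.14  ] yaw 88.5 F [ 1.   0.2 -0.1] op 1.001
dist mm 133 shift units [ 0.016 -0.017  0.887] turn units [ 0.     0.    -0.001]
```

View pics/w14.png

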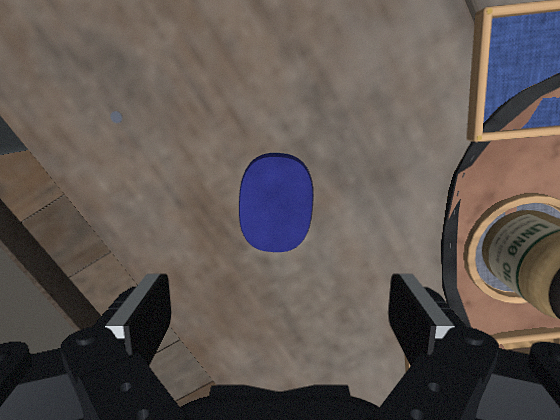

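The tin is at (276,203), aligned with the jaws; it reads (0.429, -0.139) at 88.6°.

```bash

python3 -m crank '[[0.01,-0.02,0.15,0,0,0,1],[0.01,-0.02,0.35,0,0,0,1],[0.01,-0.02,0.5,0,0,0,1],[0.01,-0.02,0.55,0,0,0,1],[0.01,-0.02,0.55,0,0,0,1]]'
python3 to.py .429 -.139 .007 88.6
```

```text
time: 24.3
eef_pos: [0.4286, -0.1395, 0.0564]
tcp_rot: [0.716, 0.698, -0.0, -0.001]
contact_force: [-0.8, 0.2, 0.3]
opening: 1.0
t 24.3 pos [ 0.4286 -0.1395  0.0564] yaw 88.5 F [-0.8  0.2  0.3] op 1.000
dist mm 49 shift units [0.003 0.003 0.33 ] turn units [-0.001 -0.001 -0.001]
```

```bash

python3 -m crank '[[0,0,0.1,0,0,0,1],[0,0,0.22,0,0,0,1],[0,0,0.3,0,0,0,1],[0,0,0.33,0,0,0,1],[0,0,0.33,0,0,0,1],[0,0,0.33,0,0,0,0],[0,0,0.33,0,0,0,0],[0,0,0.33,0,0,0,0],[0,0,0.33,0,0,0,0],[0,0,0.33,0,0,0,0],[0,0,0.33,0,0,0,0]]' 60
python3 to.py .429 -.139 .007 88.6
python3 -m crank '[[0,0,-0.1,0,0,0,0],[0,0,-0.25,0,0,0,0],[0,0,-0.4,0,0,0,0],[0,0,-0.55,0,0,0,0],[0,0,-0.55,0,0,0,0]]'
python3 to.py .623 -.054 .09 2.9
```

```text
time: 25.4
eef_pos: [0.4301, -0.1401, 0.0093]
tcp_rot: [0.716, 0.698, 0.0, 0.001]
contact_force: [-2.1, -0.3, 5.2]
opening: 0.604
t 25.4 pos [ 0.4301 -0.1401  0.0093] yaw 88.6 F [-2.1 -0.3  5.2] op 0.604
dist mm 3 shift units [ 0.007 -0.008  0.016] turn units [ 0.001  0.001 -0.   ]
time: 25.9
eef_pos: [0.4316, -0.141, 0.0939]
tcp_rot: [0.716, 0.698, 0.001, 0.004]
contact_force: [0.2, 0.3, -0.4]
opening: 0.605
t 25.9 pos [ 0.4316 -0.141   0.0939] yaw 88.6 F [ 0.2  0.3 -0.4] op 0.605
dist mm 210 shift units [0.612 1.261 0.032] turn units [ 0.006 -0.001  0.952]
```

```bash

python3 -m crank '[[0.05,0.05,0,0,0,0.09,0],[0.12,0.15,0,0,0,0.18,0],[0.22,0.27,0,0,0,0.27,0],[0.3,0.4,0,0,0,0.36,0],[0.38,0.53,0,0,0,0.45,0],[0.45,0.66,0,0,0,0.54,0],[0.5,0.77,0,0,0,0.63,0],[0.55,0.87,0,0,0,0.72,0],[0.6,0.95,0,0,0,0.81,0],[0.61,1,0,0,0,0.9,0],[0.61,1,0,0,0,0.952,0],[0.61,1,0,0,0,0.952,0]]'
python3 to.py .623 -.054 .09 2.9
```

```text
time: 27.1
eef_pos: [0.5808, -0.0516, 0.0887]
tcp_rot: [1.0, 0.025, -0.001, -0.0]
contact_force: [0.9, -0.3, -0.9]
opening: 0.602
t 27.1 pos [ 0.5808 -0.0516  0.0887] yaw 2.9 F [ 0.9 -0.3 -0.9] op 0.602
dist mm 42 shift units [ 0.28   0.03  -0.009] turn units [-0.     0.001 -0.   ]
```

```bash

python3 -m crank '[[0.1,0.01,0,0,0,0,0],[0.22,0.03,0,0,0,0,0],[0.28,0.03,0.1,0,0,0,0],[0.28,0.03,0.2,0,0,0,0],[0.28,0.03,0.3,0,0,0,0],[0.28,0.03,0.33,0,0,0,0],[0.28,0.03,0.33,0,0,0,0]]'
python3 - <<'E'
from ov import *
p=imaging.read_camera("wrist"); cv2.imwrite("pics/w15.png",p["pixels"][:,:,::-1])
s=telemetry.get_state(); z=s["eef_pos"][2]-.0093; print(s["eef_pos"])
for q in finder.masks_of("tin",p)[:1]: print(q["confidence"],q["extent"],rect(p,q["pixels"],z+.027)[0])
L=[(box(.623,-.052,.014,.106,.086,2.9),(0,255,255)),(box(.623,-.052,.014,.094,.074,2.9),(0,255,0))]
draw(p,L,(150,60,430,400),1.7,"pics/w16.png")
E
```

```text
time: 27.8
eef_pos: [0.6218, -0.0539, 0.0388]
tcp_rot: [1.0, 0.025, -0.002, -0.001]
contact_force: [0.4, 0.0, -0.3]
opening: 0.601
[ 0.62281811 -0.0541831   0.04004701]
0.88 [212.1, 194.3, 350.0, 375.8] ((626.10107421875, -54.72201919555664), (74.73858642578125, 50.25223922729492), 0.8521817326545715)
```

View pics/w16.png

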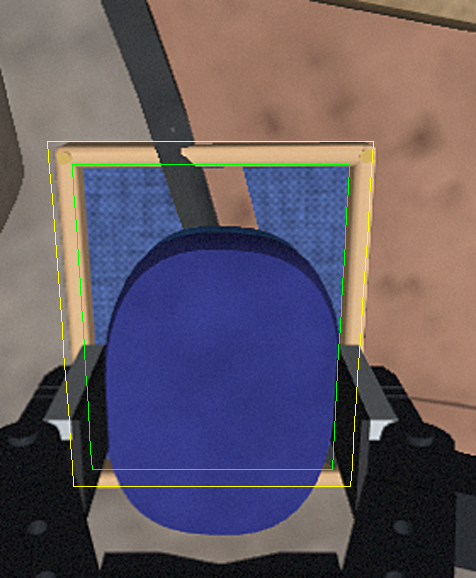

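View pics/w15.png

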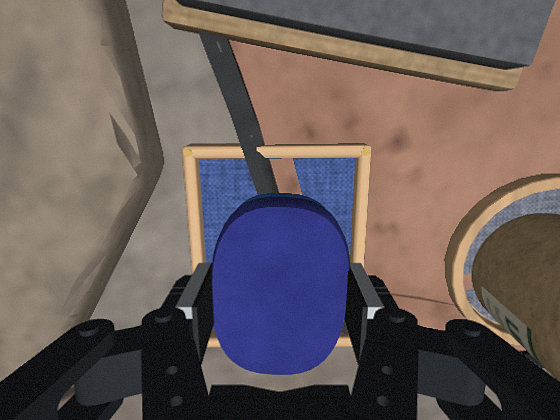

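The tin is parallel to the tray and centred to within 2 mm: the tray rim spans cols 183–370 and the tin 212–350.

```bash

python3 -m crank '[[-0.01,-0.007,0.05,0,0,0,0],[-0.01,-0.007,0.1,0,0,0,0],[-0.01,-0.007,0.13,0,0,0,0],[-0.01,-0.007,0.145,0,0,0,0],[-0.01,-0.007,0.145,0,0,0,0]]'
python3 to.py .622 -.053 .0155 2.9
```

```text
time: 28.4
eef_pos: [0.6217, -0.0532, 0.0184]
tcp_rot: [1.0, 0.025, -0.001, -0.0]
contact_force: [0.4, -0.6, -0.3]
opening: 0.602
t 28.4 pos [ 0.6217 -0.0532  0.0184] yaw 2.9 F [ 0.4 -0.6 -0.3] op 0.602
dist mm 3 shift units [ 0.002 -0.002  0.02 ] turn units [-0.     0.001 -0.   ]
```

```bash

python3 -m crank '[[0,0,0.01,0,0,0,0],[0,0,0.015,0,0,0,0],[0,0,0.015,0,0,0,1],[0,0,0.015,0,0,0,1],[0,0,0.015,0,0,0,1],[0,0,0.015,0,0,0,1],[0,0,-0.1,0,0,0,1],[0,0,-0.3,0,0,0,1],[0,0,-0.55,0,0,0,1],[0,0,-0.8,0,0,0,1],[0,0,-1,0,0,0,1],[0,0,-1,0,0,0,1]]'
python3 -m crank '[[-0.3,0,-0.2,0,0,0,1],[-0.6,0,-0.4,0,0,0,1],[-0.6,0,-0.5,0,0,0,1],[-0.6,0,-0.5,0,0,0,1]]'
python3 - <<'E'
from ov import *; from e import E
p=imaging.read_camera("wrist"); cv2.imwrite("pics/w17.png",p["pixels"][:,:,::-1])
p=imaging.read_camera("side"); draw(p,[],(190,140,390,330),3.,"pics/s17.png")
p=imaging.read_camera("top"); cv2.imwrite("pics/t17.png",p["pixels"][:,:,::-1])
E
```

```text
time: 29.6
eef_pos: [0.6257, -0.0541, 0.1773]
tcp_rot: [1.0, 0.025, 0.006, 0.002]
contact_force: [0.4, -0.4, 1.6]
opening: 1.004
time: 30.0
eef_pos: [0.5327, -0.0582, 0.2476]
tcp_rot: [1.0, 0.025, 0.003, 0.001]
contact_force: [-0.2, 0.8, -0.1]
opening: 1.0
```

View pics/w17.png

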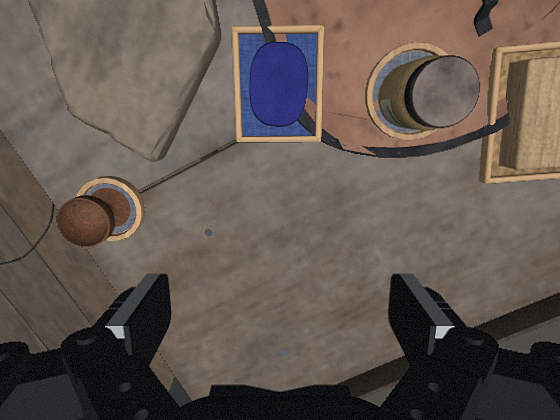

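View pics/s17.png

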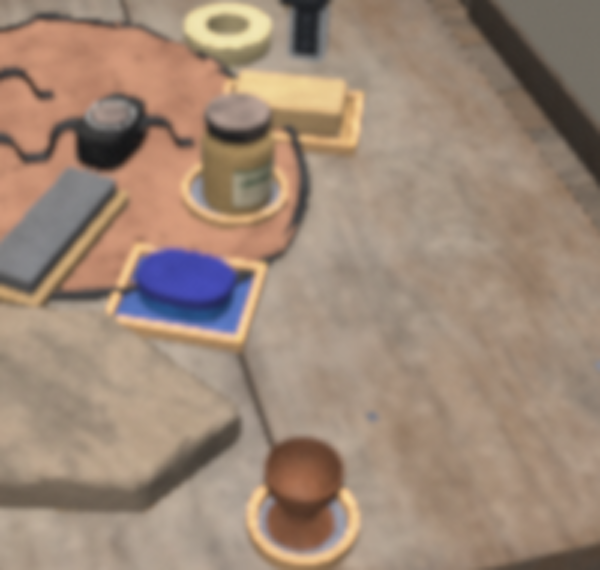

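View pics/t17.png

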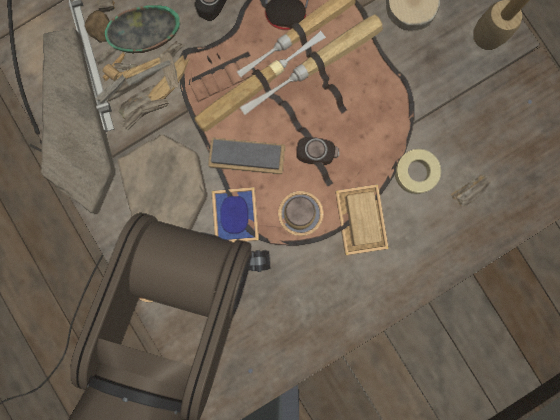

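All four things are in their holders: tin (279,84), jar (445,90), cup (100,210) and block at the right edge in the wrist view. In the top view the whetstone (246,155) and tape (316,150) have not moved.

```bash
python3 -c "
from plant import ticket
print(ticket.sign_off())"
```

```text
the job is handed in; nothing more can be done
None
```

All four things are in their holders, put away in the order listed, and the job is handed in at about 30 s on the robot's clock. The jar and cup stand upright, and the block and tin lie flat.

- **Final pictures:** the wrist and side views show each thing inside its own rim. In the top view the arm hid the cup's holder, but the other three showed in place. The gripper was clear of everything. The whetstone and tape measure are at the same pixels in the top view as at the start.
- **Forces:** the highest reading I saw was about 6 N, read at the end of moves and in between.
- **Disagreement:** close up, the long tray sat about 3 mm off my first estimate in y. I corrected for it before lowering the block. No other check failed.

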